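# Stand the jar in the quake-proof keeper and clamp its leg at the line

### The job

Lift the lidded glass jar off the free-spinning turntable, stand it upright in the round seat of the jar keeper and let go of it. Then push the keeper's sliding leg out to the line on the board and, keeping it there, pinch the open cam lever shut against the leg's finger rest; do not shut the lever away from the line. Finish while still holding: keep the shut lever and the rest pinched with the leg at the line, so that I can fit the lock pin, and leave the grinder and scoop where they are and the cup standing.

Things in the scene. Friction and masses are not known exactly. Their poses are not given: they have to be found in the camera images.
- jar: Glass jar with screwed-on aluminium lid, about 110 to 230 g, standing loose on the turntable. Glass 50 mm diameter, 60 mm high; lid 51 mm diameter, 15 mm high; 75 mm in all. Origin: centre of its underside, z up.
- turntable: Foot of the clear acrylic turntable, fixed to the shelf; origin: on its axis at the shelf. Its disc (230 mm diameter, top 24 mm above the shelf) spins freely, so what stands on it gives way in a circle about this axis when pushed. The jar stands about 45 to 75 mm from the axis, the cup across the axis from it.
- keeper: Jar keeper, fixed to the shelf: plywood board 260 (x) by 120 (y) by 8 mm; origin: centre of its underside. Its x axis runs from the lever end (nearer the robot) to the jar seat; y is to its left. It carries an aluminium rail, the sliding leg and a wooden seat block.
- seat (a point): Centre of the floor of the jar seat, 83 mm along the keeper's x axis and 11 mm above the shelf: round recess of 57 mm diameter, 7 mm deep, with a small chamfer, in a block 68 (x) by 90 (y) mm whose top is 18 mm above the shelf.
- mark (a point): Middle of the length line: a dark line across the board, 3 mm wide, showing at both long edges, on the board's top (8 mm above the shelf), 2.5 mm along the keeper's x. The leg is at the line when leg comes here, its push plate over the line; the pad is then about 3 mm short of a centred jar.
- leg: Sliding aluminium leg. Origin: on the board's top (8 mm above the shelf) under the middle of its push plate; axes as the keeper's. Slides only along x, 0 to 55 mm; the line is at 45 mm, it starts 0 to 15 mm out. Friction about 2 N plus a spring of up to 3 N that draws it back about 20 mm if let go at the line. A bar ends in a rubber pad, front 52.5 mm ahead of the origin.
- rest: Fixed upright steel finger rest on the leg, behind the push plate: 37.5 (x) by 6 (y) by 40 (z) mm; origin: centre of its underside, 21 mm behind, 8 mm right (-y) of and 12 mm above the leg's origin. Gives at most 0.5 mm. Outer face at y = -11 mm in the leg's frame.
- lever: Steel cam lever on a vertical hinge on the leg; origin: on the hinge at mid-height, 58 mm behind, 6 mm left (+y) of and 36 mm above the leg's origin. Its x axis runs along the arm (54 mm long, 8 thick, 32 high), parallel to the leg's x when shut. Starts with the tip swung 0.32 to 0.42 rad to the left; stops at shut and at 0.45 rad; stays where left, about 3 N at the tip moves it.
- cup: Bystander: white ceramic cup, 56 mm diameter, 45 mm high, on the turntable, across its axis from the jar; origin: centre of its underside. May ride round with the turntable.
- grinder: Bystander: wooden pepper grinder, 56 mm diameter, 158 mm high, at the far side; origin: centre of its underside.
- scoop: Bystander: green plastic scoop, about 125 mm long, 45 mm wide, 28 mm high, lying on the near side; origin on its underside near its middle.
- plate (a point): Middle of the push plate's back (-x) face, 2.5 mm behind and 38 mm above the leg's origin. The plate is upright, 5 mm thick, 100 mm wide in y, its top 56 mm above the leg's origin. Push the leg out here with the sides of the open fingers, straddling lever and rest. The shoe behind it is 32 mm wide, its top 12 mm above the leg's origin, reaching back to x = -75 mm.
- pinch (a point): Where to pinch, on the leg: midway between the outer faces of rest and shut lever (22 mm apart, at y = -11 and +11 mm), 17 mm behind and 38 mm above the leg's origin. A gripper centred on y = 0 here, closing along the leg's y, shuts the lever against the rest. The lever does not lock the leg by itself.
- lever_tip (a point): Outer (left) face of the lever's free end, at mid-height: 11 mm left of the leg's y = 0 when shut, up to 33 mm left when open at the start.
Mind the look-alikes: they are no part of the job. What is shaped like the jar but purple or turquoise is not meant.

How it is judged:
On the way, in this order (a step that is already met when the one before it is completed fails the run):
1. the jar is held clear of the turntable (height (world z) of jar above 0.045 m and contact force between the fingers and jar above 1 N and contact force between turntable and jar below 0.1 N), for 0.2 s.
2. the jar stands in the seat, let go (distance between jar and seat below 0.007 m and z of jar in the frame of seat below 0.003 m and angle between jar's own z axis and vertical below 0.06 rad and contact force between the fingers and jar below 0.1 N), for 0.2 s.
3. the fingers hold the leg at the line, lever still open (x of leg in the frame of mark between -0.005 and 0.005 m and contact force between the fingers and leg above 0.3 N and angle between the x axis of lever and the x axis of leg, either way round above 0.2 rad), for 0.1 s.
At the end, for the whole second after the job is handed in: Leg still, within 5 mm of the line; lever shut (within 0.05 rad of the leg's direction); the fingers press lever and rest with over 3 N each; jar upright (0.06 rad), at rest on its seat's floor within 7 mm of the centre, not touched (all of step 2 and x of leg in the frame of mark between -0.005 and 0.005 m and angle between the x axis of lever and the x axis of leg, either way round below 0.05 rad and contact force between the fingers and lever above 3 N and contact force between the fingers and rest above 3 N and linear speed of each of leg, jar below 0.01 m/s); the arm keeps its last pose, push and grip.
It fails at once if the lever is shut away from the line (angle between the x axis of lever and the x axis of leg, either way round below 0.12 rad and (x of leg in the frame of mark below -0.009 m or x of leg in the frame of mark above 0.009 m)).
It fails at once if the jar tips over (angle between jar's own z axis and vertical above 0.6 rad).
It fails at once if the grinder or the scoop is displaced, or the cup knocked over (distance of any of grinder, scoop from where it was at the start of the episode above 0.03 m or angle between cup's own z axis and vertical above 0.4 rad).
It also fails if it takes over 53 s, if anything falls off the work surface, if the arm or the gripper's body presses on something with over 40 N, if the wrist force passes 120 N, or if a joint passes its speed limit or range.

### The arm

A 6-joint arm with a two-finger parallel gripper is mounted at the origin on the work surface. World frame = base frame: x ahead of the robot, y to its left, z up, the work surface at z = 0. Lengths are in m, angles in rad, forces in N, time in s.
With the tool pointing down it reaches from about 0.3 to 1 m from the base axis. Payload 5.1 kg.
Tool frame: the origin (TCP) lies between the finger pads; the fingertips stand 11 mm ahead of it and the grasp point (between the pads) lies 8 mm behind it (ctrl.tips_ahead is the distance from the TCP to the fingertips, in m); z points along the fingers, y is the line along which they close (so a half turn about z gives the same grasp; the last joint's range is limited). The gripper opens to 95 mm and grips with 3 to 60 N. Pads are 20 mm wide; open, the fingers measure 119 mm over their backs; the gripper's body (75 mm by 180 mm) begins 59 mm behind the grasp point.
Start: joints at [-1.288, 0.124, 1.65, -0, 1.367, -0.083], TCP at [0.232, -0.607, 0.226] pointing down, gripper open.
Joint ranges: [-2.61, 2.61], [-1.02, 2.33], [0.03, 2.71], [-1.35, 4.49], [0.32, 2.68], [-2.91, 2.91]. Speed limits (rad/s): [2.57, 2.57, 3.14, 3.14, 3.14, 3.14].

### API

Orientations are given as a rotation vector (axis times angle).
In Python, from plant import ctrl gives the robot as it stands.
- The arm moves only by the tool drive_tool, never from a script. Its argument "motion" is one flat list of numbers, 7 for each row, row after row: the turn, a rotation vector about the tool's x, y, z in rad, then the shift along the tool's x, y, z in mm, then the finger opening in mm, from 0 to 95.1. A call has 1 to 12 rows; each row shifts and turns the commanded pose from where the row before left it, along the tool's axes as they then stand; what a row does not reach is not made up. A row lasts 1/8 s, in which the tool goes at most 62.5 mm and 10.7 degrees, less where a joint would pass 70% of its speed; a pose out of reach is approached as far as the arm can. A call with a gripper value outside its range is refused whole. The fingers move at their own pace and stop on an object; "force" is the grip in N (left out, the last holds). Time passes only in rows, so rows that do not move let the fingers close. It gives the time, the measured TCP pose, the force, the opening and the grip force at its end, in the units of the state.
- ctrl.read_state(): the state, without advancing time (a new reading comes with each control period).
- ctrl.camera(name): name is "side" or "top"; returns a dict with "frame" (480x640x3 uint8, red, green, blue), "fx", "fy", "cx", "cy" (pixels), "eye" and "attitude" of the camera in the world. Camera axes: x right, y down, z forward; pixel columns grow to the right and rows downward; lengths in m; the calibration is good to about 2 mm. A picture is of the moment at which its call begins. There is no depth.
- ctrl.close_job(): hands the job in; it is judged then, once.
The state is a dict: "clock": time; "q": joint angles; "qvel": joint speeds; "joint_torque": joint torques, N m; "tcp_pos": TCP position; "tcp_rot": TCP orientation; "ft_force": force on the tool from outside, world axes, zero at the start; "torque": the same for the moment, N m; "width": finger opening in m; "finger_force": force on a finger pad.
Only numpy, scipy, OpenCV 4.12 (cv2) and the standard library are available. Lean on these libraries where they do the work, as an engineer would, in place of code of your own. Each camera call takes 0.05 s, during which the arm holds its last target. There are 200 camera calls.

## Working session

There is one attempt and no reset: what is moved stays moved. The work goes in short steps, Python scripts to look and compute and a tool call to move; the robot and the scene stay as the last step left them, time stands still between calls to the robot, and variables do not carry over. Pictures are saved under pics/ and viewed, at most 10 in all, crops included, and the job is handed in when it is done.

Besides the shell and the picture viewer there is one more tool, called after "Emit:" in YAML: its name, and indented under it one key for each argument. drive_tool: Moves the arm, as the interface text tells. Its arguments: {"type":"object","properties":{"motion":{"type":"array"},"force":{"type":"number"}},"required":["motion"]}

```bash
mkdir -p pics; ls
python3 - <<'E'
from plant import ctrl
import cv2,numpy as np
for n in("side","top"):
    c=ctrl.camera(n); cv2.imwrite(f"pics/{n}0.png",c["frame"][:,:,::-1])
    print(n,c["fx"],c["fy"],c["cx"],c["cy"],c["eye"],c["attitude"])
s=ctrl.read_state();print(s["clock"],s["tcp_pos"],s["tcp_rot"],s["width"],ctrl.tips_ahead)
E
```

```text
pics
side 594.3888548396585 594.3888548396585 320.5273831699345 244.0197221788612 [0.30662482 0.65339164 0.65991431] [-0.55464361  2.67162054 -1.20062888]
top 496.33766246772973 496.33766246772973 322.6159882674351 240.90256400863908 [0.38600112 0.03213459 0.96677161] [-2.03697665  2.18407017 -0.22794597]
0.1 [ 0.23232516 -0.60644125  0.224506  ] [-3.08730516e+00 -5.71089728e-01  3.03183283e-04] 0.0949271405900508 0.011
```

View pics/side0.png

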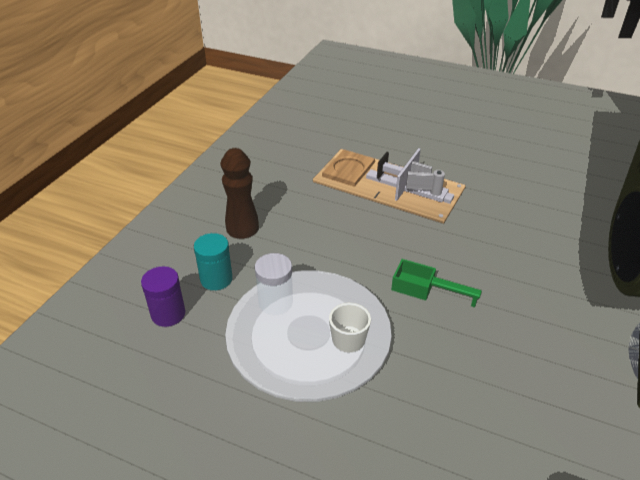

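View pics/top0.png

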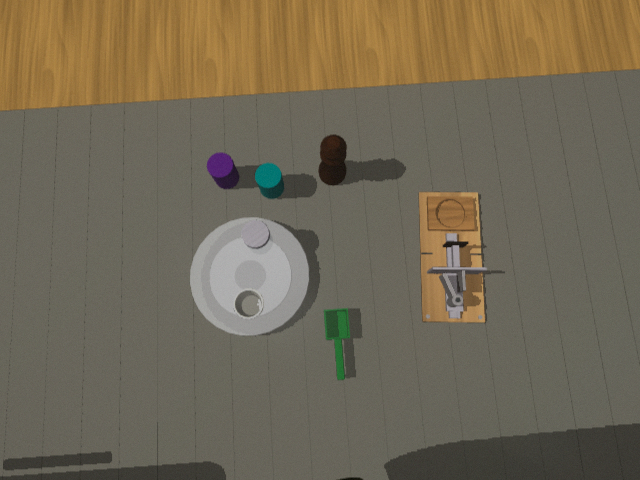

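Side view: clear jar with aluminium lid at about (274,285), cup (350,328), grinder (240,195), scoop (430,283), keeper (390,185). Top view: jar lid (257,234), cup (249,303), keeper (452,257) with seat (451,212), push plate (458,269), lever (455,290).
Candidates for the jar: clear with silver lid, top (257,234) / side (274,285); purple, top (222,170) / side (164,297); turquoise, top (268,180) / side (213,262). I choose the clear one with the aluminium lid and check it in a close crop.

```bash
cat > h.py <<'E'
import cv2,numpy as np
from scipy.spatial.transform import Rotation as R
def ray(c,uv):
    d=R.from_rotvec(c["attitude"]).as_matrix()@np.array([(uv[0]-c["cx"])/c["fx"],(uv[1]-c["cy"])/c["fy"],1.])
    return np.array(c["eye"]),d/np.linalg.norm(d)
def onz(c,uv,z):
    e,d=ray(c,uv); return e+d*(z-e[2])/d[2]
def tri(c1,u1,c2,u2):
    e1,d1=ray(c1,u1);e2,d2=ray(c2,u2)
    t=np.linalg.lstsq(np.c_[d1,-d2],e2-e1,rcond=None)[0]
    p,q=e1+t[0]*d1,e2+t[1]*d2
    return (p+q)/2,np.linalg.norm(p-q)
def proj(c,p):
    q=R.from_rotvec(c["attitude"]).as_matrix().T@(np.array(p)-c["eye"])
    return np.array([c["cx"]+c["fx"]*q[0]/q[2],c["cy"]+c["fy"]*q[1]/q[2]])
E
python3 - <<'E'
from h import *; from plant import ctrl; import pickle
T,S=ctrl.camera("top"),ctrl.camera("side"); pickle.dump((T,S),open("c0.pkl","wb"))
t,s=T["frame"],S["frame"]
def crop(f,x,y,w,h,k): return cv2.resize(f[y:y+h,x:x+w],None,fx=k,fy=k,interpolation=cv2.INTER_CUBIC)
a=np.vstack([crop(t,215,205,80,60,5),crop(s,235,245,80,60,5)])
b=np.vstack([crop(t,400,185,100,75,4),crop(t,400,255,100,75,4)])
cv2.imwrite("pics/crop1.png",np.hstack([a,b])[:,:,::-1])
for n,f,(u,v) in(("lid t",t,(257,234)),("disc t",t,(275,260)),("lid s",s,(274,265)),("pur",t,(222,165)),("wood",t,(430,300)),("gap",t,(300,250))): print(n,f[v,u])
E
```

```text
lid t [159 154 160]
disc t [174 177 174]
lid s [189 188 197]
pur [ 83  35 113]
wood [159 124  76]
gap [152 150 148]
```

View pics/crop1.png

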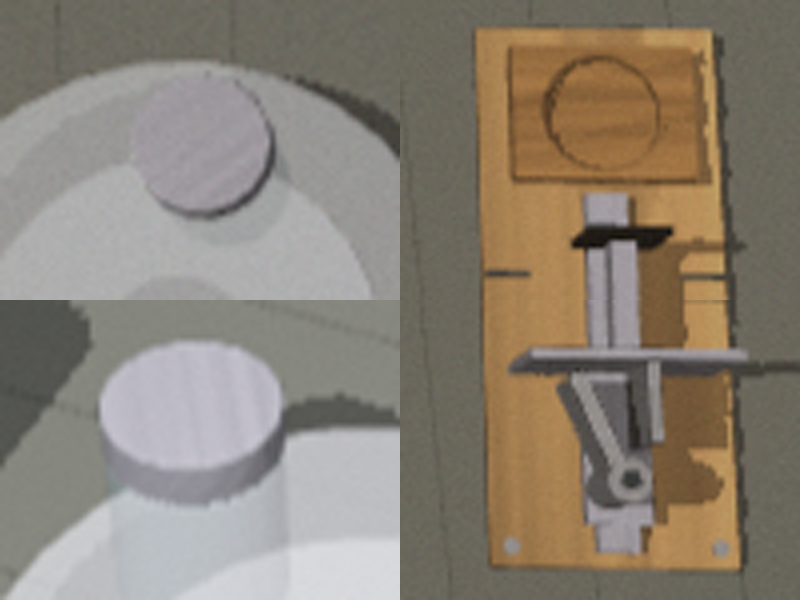

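The crop shows the chosen jar is right: silver lid, clear glass. Lid face is at top ≈(255,234), side ≈(273,266). Keeper: seat ring at top ≈(450,213), line marks at (425,253) and (478,254), plate edge at about (457,273), lever open to the left.

Run:
```python
from h import *; import pickle
T,S=pickle.load(open("c0.pkl","rb"))
def mask(c,f,roi):
    x,y,w,h=roi;m=np.zeros(c["frame"].shape[:2],np.uint8)
    m[y:y+h,x:x+w]=f(cv2.GaussianBlur(c["frame"],(3,3),0).astype(int))[y:y+h,x:x+w]*255
    return cv2.morphologyEx(m,cv2.MORPH_OPEN,np.ones((3,3)))
big=lambda m:max(cv2.findContours(m,cv2.RETR_EXTERNAL,cv2.CHAIN_APPROX_NONE)[0],key=cv2.contourArea)
lid=lambda f:(((f[...,0]+f[...,2])/2-f[...,1]>3)&(f[...,0]>125)).astype(np.uint8)
a=[cv2.fitEllipse(cv2.convexHull(big(mask(c,f_,r)))) for c,f_,r in((T,lid,(235,210,45,45)),)]
sl=lambda f:(((f[...,0]+f[...,2])/2-f[...,1]>2.5)&(f[...,0]>172)).astype(np.uint8)
b=cv2.fitEllipse(cv2.convexHull(big(mask(S,sl,(250,250,48,45)))))
print("lid",a,b); p,e=tri(T,a[0][0],S,b[0]);print("jar lid top",p,e, onz(T,a[0][0],.099),onz(S,b[0],.099))
wood=lambda f:(f[...,0]-f[...,2]>30).astype(np.uint8)
for n,c,r in(("T",T,(400,180,110,150)),("S",S,(300,140,180,90))):
    h=cv2.convexHull(big(mask(c,wood,r)))
    q=cv2.approxPolyDP(h,5,True)[:,0]
    print(n,q.tolist()); print([onz(c,x,.008).round(4).tolist() for x in q])
# disc axis via outline (disc rim)
ring=onz(T,(400+602/4-50-50+0,185+112/4),.018)
for uv in((450.4,213),): print("seat",onz(T,uv,.018))
for uv in((421,253.2),(432.5,253.2),(470.5,254.2),(482,254.2)): print("mark",onz(T,uv,.008).round(4))
print("cup",onz(T,(249,302),.069))
```

```text
lid [((254.6330108642578, 233.42230224609375), (25.717737197875977, 26.881845474243164), 53.974525451660156)] ((272.6299133300781, 265.8463439941406), (24.668407440185547, 35.00210952758789), 84.83531188964844)
jar lid top [0.59370278 0.14272594 0.10132919] 0.0005447849435525806 [0.59398971 0.14294732 0.099     ] [0.5951915 0.1406001 0.099    ]
T [[420, 191], [478, 193], [484, 322], [422, 320]]
[[0.6802, -0.182, 0.008], [0.6678, -0.298, 0.008], [0.4119, -0.2749, 0.008], [0.4239, -0.1574, 0.008]]
S [[313, 177], [345, 149], [464, 188], [440, 222]]
[[0.6815, -0.1899, 0.008], [0.6618, -0.3046, 0.008], [0.4118, -0.2705, 0.008], [0.427, -0.156, 0.008]]
seat [ 0.62769666 -0.2346644   0.018     ]
mark [ 0.5531 -0.1699  0.008 ]
mark [ 0.5515 -0.1924  0.008 ]
mark [ 0.5443 -0.2665  0.008 ]
mark [ 0.5427 -0.289   0.008 ]
cup [0.47506113 0.16206766 0.069     ]
```

Emit:
drive_tool:
  motion: [0, 0, 0.154, 0, 0, 0, 95, 0, 0, 0.154, 0, 0, 0, 95, 0, 0, 0.153, 0, 0, 0, 95, 0, 0, 0, 19, -52, 0, 95, 0, 0, 0, 19, -52, 0, 95, 0, 0, 0, 19, -52, 0, 95, 0, 0, 0, 19, -52, 0, 95, 0, 0, 0, 19, -52, 0, 95, 0, 0, 0, 19, -52, 0, 95, 0, 0, 0, 19, -52, 0, 95, 0, 0, 0, 19, -52, 0, 95, 0, 0, 0, 19, -52, 0, 95]
  force: 15

```text
clock: 1.7
tcp_pos: [0.4476, -0.1556, 0.2257]
tcp_rot: [3.138, -0.15, 0.001]
ft_force: [0.3, -0.5, -0.2]
width: 0.095
finger_force: 0.0
```

```bash
cat >> h.py <<'E'
def need(s,p,phi=-0.095):
    M=R.from_rotvec(s["tcp_rot"]).as_matrix()
    G=np.array([[np.cos(phi),np.sin(phi),0],[np.sin(phi),-np.cos(phi),0],[0,0,-1]]).T
    print("t",round(s["clock"],2),"tcp",np.round(s["tcp_pos"],4),"turn",R.from_matrix(M.T@G).as_rotvec().round(4),"shift mm",(M.T@(np.array(p)-s["tcp_pos"])*1e3).round(1),"F",np.round(s["ft_force"],1),"w",round(s["width"]*1e3,1),"ff",s["finger_force"])
E
python3 - <<'E'
from h import *; from plant import ctrl; import pickle
need(ctrl.read_state(),[.594,.1425,.2])
T,S=pickle.load(open("c0.pkl","rb"))
s=S["frame"][140:230,300:480];cv2.imwrite("pics/keepS.png",cv2.resize(s,None,fx=4.4,fy=4.4,interpolation=cv2.INTER_CUBIC)[:,:,::-1])
f=S["frame"].astype(int);d=T["frame"].astype(int)
print("grinder",onz(T,(332,172),.0),onz(S,(242,232),0),"turq",onz(T,(268,173),.075))
E
```

```text
t 1.7 tcp [ 0.4476 -0.1556  0.2257] turn [ 0.0002 -0.0006 -0.0004] shift mm [ 117.3 -310.7   25.7] F [ 0.3 -0.5 -0.2] w 95.0 ff 0.0
grinder [ 0.73592185 -0.0081859   0.        ] [ 0.73160835 -0.00357592  0.        ] turq [0.71532703 0.11598094 0.075     ]
```

View pics/keepS.png

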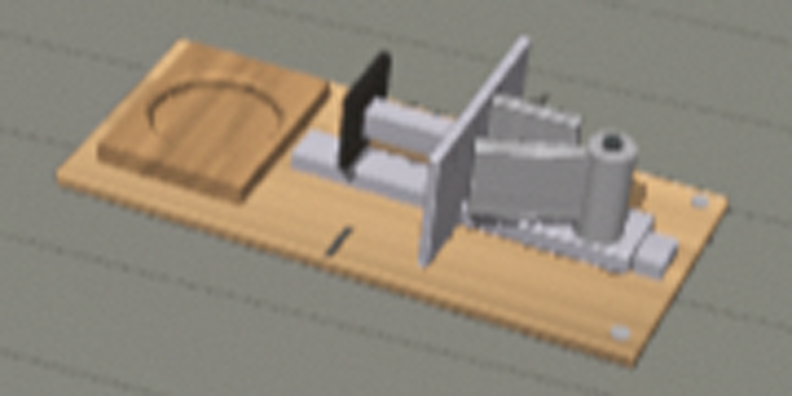

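Side crop: seat block top corners at about (182,40), (328,85), (238,182), (100,150) in the crop, so the seat centre is at full pixel ≈(348.3,166.8). The plate, rest and open lever are clearly separate.

Run:
```python
from h import *; import pickle
T,S=pickle.load(open("c0.pkl","rb"))
print("seat top",tri(T,(450.5,213.2),S,(348.3,166.8)),onz(S,(348.3,166.8),.018))
# leg: plate top ends, hinge top, pad: top crop px/4+(400,185 or 255)
f=lambda x,y:((x-400)/4+400,(y-300)/4+255)
g=lambda x,y:(x/4.4+300,y/4.4+140)
print("plate right top",onz(T,f(746,353),.064),"left top",onz(T,f(530,353),.064))
print("hinge",onz(T,f(631,480),.062),tri(T,f(631,480),S,g(612,142)))
print("plate top R",tri(T,f(746,353),S,g(526,38)))
```

```text
seat top (array([ 0.62756736, -0.23479805,  0.01789446]), np.float64(0.0005257562503505688)) [ 0.62779092 -0.23466256  0.018     ]
plate right top [ 0.50694862 -0.27487857  0.064     ] left top [ 0.51386364 -0.17602912  0.064     ]
hinge [ 0.4529904  -0.21547191  0.062     ] (array([ 0.4524976 , -0.21391868,  0.06771012]), np.float64(0.00014122629701631437))
plate top R (array([ 0.50572708, -0.27388336,  0.0672408 ]), np.float64(0.001583863968125981))
```

Emit:
drive_tool:
  motion: [0, 0, 0, 19, -52, 0, 95, 0, 0, 0, 19, -52, 0, 95, 0, 0, 0, 19, -52, 0, 95, 0, 0, 0, 19, -52, 0, 95, 0, 0, 0, 20, -52, 12, 95, 0, 0, 0, 21, -51, 13, 95, 0, 0, 0, 0, 0, 0, 95, 0, 0, 0, 0, 0, 0, 95]

```text
clock: 2.7
tcp_pos: [0.5929, 0.141, 0.2003]
tcp_rot: [3.138, -0.149, -0.001]
ft_force: [-1.0, -0.5, -0.1]
width: 0.0949
finger_force: 0.0
```

Emit:
drive_tool:
  motion: [0, 0, 0, 1, -1.5, 24, 95, 0, 0, 0, 0, 0, 24, 95, 0, 0, 0, 0, 0, 24, 95, 0, 0, 0, 0, 0, 24, 95, 0, 0, 0, 0, 0, 24, 95, 0, 0, 0, 0, 0, 24, 95, 0, 0, 0, 0, 0, 0, 95, 0, 0, 0, 0, 0, 0, 60, 0, 0, 0, 0, 0, 0, 55, 0, 0, 0, 0, 0, 0, 50, 0, 0, 0, 0, 0, 0, 42, 0, 0, 0, 0, 0, 0, 40]
  force: 15

```text
clock: 4.2
tcp_pos: [0.5944, 0.1426, 0.0568]
tcp_rot: [-3.138, 0.149, -0.0]
ft_force: [0.3, 1.3, -0.7]
width: 0.0507
finger_force: 15.3
```

Run:
```python
from h import *; from plant import ctrl
need(ctrl.read_state(),[.594,.1425,.2])
c=ctrl.camera("top"); f=c["frame"][205:265,215:295]
cv2.imwrite("pics/grasp.png",cv2.resize(f,None,fx=5,fy=5)[:,:,::-1])
```

```text
t 4.2 tcp [0.5944 0.1426 0.0568] turn [-0.     -0.0002 -0.0001] shift mm [-4.000e-01  1.000e-01 -1.432e+02] F [ 0.3  1.3 -0.7] w 50.7 ff 15.342100113630295
```

Emit:
drive_tool:
  motion: [0, 0, 0, 0, 0, -6, 40, 0, 0, 0, 0, 0, -14, 40, 0, 0, 0, 0, 0, -20, 40, 0, 0, 0, 0, 0, -20, 40, 0, 0, 0, 0, 0, -20, 40, 0, 0, 0, 0, 0, -20, 40, 0, 0, 0, 0, 0, -14, 40, 0, 0, 0, 0, 0, -8, 40, 0, 0, 0, 0, 0, 0, 40, 0, 0, 0, 0, 0, 0, 40]
  force: 20

```text
clock: 5.5
tcp_pos: [0.5938, 0.1424, 0.1776]
tcp_rot: [3.138, -0.149, -0.003]
ft_force: [-0.3, 0.5, -2.0]
width: 0.0506
finger_force: 20.0
```

Emit:
drive_tool:
  motion: [0, 0, 0, 2, 10, 0, 40, 0, 0, 0, 4, 22, 0, 40, 0, 0, 0, 6, 35, 0, 40, 0, 0, 0, 7, 40, 0, 40, 0, 0, 0, 8, 40, 0, 40, 0, 0, 0, 8, 40, 0, 40, 0, 0, 0, 8, 40, 0, 40, 0, 0, 0, 8, 40, 0, 40, 0, 0, 0, 8, 40, 0, 40, 0, 0, 0, 6, 35, 0, 40, 0, 0, 0, 3, 20, 0, 40, 0, 0, 0, 1, 10.5, 0, 40]

```text
clock: 7.0
tcp_pos: [0.6272, -0.2363, 0.1784]
tcp_rot: [-3.138, 0.152, 0.001]
ft_force: [-0.5, -0.1, -1.0]
width: 0.0505
finger_force: 20.0
```

Run:
```python
from h import *; from plant import ctrl
need(ctrl.read_state(),[.6277,-.2348,.043])
cc=[ctrl.camera(n) for n in("side","top")]
need(ctrl.read_state(),[.6277,-.2348,.043])
cv2.imwrite("pics/carry.png",np.hstack([cv2.resize(c["frame"],(400,300)) for c in cc])[:,:,::-1])
```

```text
t 7.0 tcp [ 0.6272 -0.2363  0.1784] turn [-0.0004  0.0005 -0.0017] shift mm [  0.5  -1.5 135.4] F [-0.5 -0.1 -1. ] w 50.5 ff 20.000131130218506
t 7.1 tcp [ 0.6274 -0.2356  0.1785] turn [-0.0002  0.0003 -0.0011] shift mm [  0.3  -0.8 135.5] F [-0.1 -0.1 -0.6] w 50.8 ff 19.99977082014084
```

View pics/carry.png

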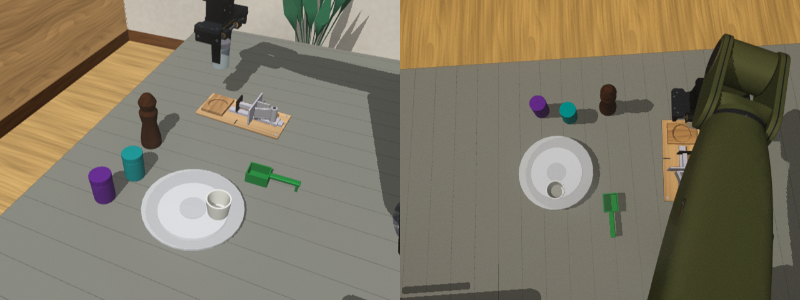

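Carry view: the jar is in the gripper above the keeper (small side view ≈(222,60)); bystanders are untouched. Lowering.

Emit:
drive_tool:
  motion: [0, 0, 0, 0.3, -0.8, 12, 40, 0, 0, 0, 0, 0, 24, 40, 0, 0, 0, 0, 0, 24, 40, 0, 0, 0, 0, 0, 24, 40, 0, 0, 0, 0, 0, 16, 40, 0, 0, 0, 0, 0, 10, 40, 0, 0, 0, 0, 0, 6, 40, 0, 0, 0, 0, 0, 5, 40, 0, 0, 0, 0, 0, 5, 40, 0, 0, 0, 0, 0, 4, 40, 0, 0, 0, 0, 0, 3, 40, 0, 0, 0, 0, 0, 0, 40]

```text
clock: 8.6
tcp_pos: [0.6279, -0.2341, 0.0454]
tcp_rot: [-3.138, 0.15, 0.001]
ft_force: [-0.1, 0.0, -0.7]
width: 0.051
finger_force: 20.0
```

Run:
```python
from h import *; from plant import ctrl
need(ctrl.read_state(),[.6277,-.2348,.0438])
cc=[ctrl.camera(n) for n in("side","top")]
a=cv2.resize(cc[0]["frame"][110:230,280:440],(640,480),interpolation=cv2.INTER_CUBIC)
cv2.imwrite("pics/low.png",a[:,:,::-1])
```

```text
t 8.6 tcp [ 0.6279 -0.2341  0.0454] turn [-0.0001  0.0004 -0.0002] shift mm [-0.1  0.8  1.6] F [-0.1  0.  -0.7] w 51.0 ff 19.999929070472717
```

View pics/low.png

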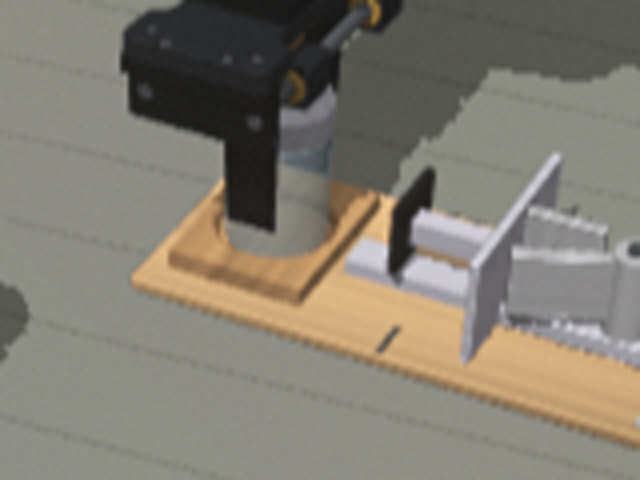

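The jar's foot is inside the recess with no contact force, and the near rim shows about (278,250). Lowering the last 2 mm.

Emit:
drive_tool:
  motion: [0, 0, 0, 0, 0.6, 1, 40, 0, 0, 0, 0, 0, 1, 40, 0, 0, 0, 0, 0, 0, 40, 0, 0, 0, 0, 0, 0, 40]
  force: 10

```text
clock: 9.2
tcp_pos: [0.6281, -0.2348, 0.0439]
tcp_rot: [3.138, -0.15, 0.001]
ft_force: [-0.4, -0.4, -0.7]
width: 0.0505
finger_force: 10.0
```

Emit:
drive_tool:
  motion: [0, 0, 0, 0, 0, 0.7, 40, 0, 0, 0, 0, 0, 0, 40, 0, 0, 0, 0, 0, 0, 40]

```text
clock: 9.57
tcp_pos: [0.6284, -0.2349, 0.0438]
tcp_rot: [3.138, -0.149, 0.001]
ft_force: [-1.0, -0.1, 4.5]
width: 0.0504
finger_force: 10.0
```

Floor contact felt (4.5 N). Release and retreat upward.

Emit:
drive_tool:
  motion: [0, 0, 0, 0, 0, 0, 60, 0, 0, 0, 0, 0, 0, 72, 0, 0, 0, 0, 0, 0, 80, 0, 0, 0, 0, 0, 0, 80, 0, 0, 0, 0, 0, 0, 80, 0, 0, 0, 0, 0, -8, 80, 0, 0, 0, 0, 0, -20, 80, 0, 0, 0, 0, 0, -30, 84, 0, 0, 0, 0, 0, -30, 84, 0, 0, 0, 0, 0, -30, 84, 0, 0, 0, 0, 0, -10, 84, 0, 0, 0, 0, 0, 0, 84]

```text
clock: 11.08
tcp_pos: [0.6284, -0.2349, 0.1725]
tcp_rot: [3.137, -0.149, 0.003]
ft_force: [-0.1, -0.4, -0.4]
width: 0.084
finger_force: 0.0
```

Run:
```python
from h import *; from plant import ctrl
need(ctrl.read_state(),[.4878,-.2223,.14])
S=ctrl.camera("side"); T=ctrl.camera("top")
a=cv2.resize(S["frame"][110:230,310:470],(640,480),interpolation=cv2.INTER_CUBIC)
cv2.imwrite("pics/rel.png",a[:,:,::-1])
P0=np.array([.5455,-.2275,0]);ex=np.array([.9955,-.0949,0]);ey=np.array([.0949,.9955,0])
jt=P0+ex*.083+[0,0,.086]; print("pred lid top in crop",(proj(S,jt)-[310,110])*4)
```

```text
t 11.07 tcp [ 0.6284 -0.2349  0.1725] turn [ 0.0009 -0.0023 -0.0002] shift mm [-141.3    0.8   32.1] F [-0.1 -0.4 -0.4] w 84.0 ff 0.0
pred lid top in crop [158.54672854 102.21511489]
```

View pics/rel.png

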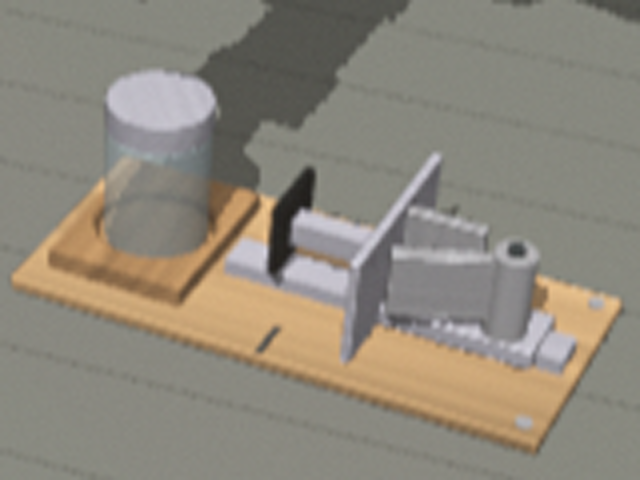

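The jar stands upright in the seat: lid centre at crop (160,100), predicted (158.5,102). Next, go behind the push plate.

Emit:
drive_tool:
  motion: [0, 0, 0, -20, 0.8, 0, 84, 0, 0, 0, -35, 0, 0, 84, 0, 0, 0, -40, 0, 0, 84, 0, 0, 0, -30, 0, 0, 84, 0, 0, 0, -16.5, 0, 10, 84, 0, 0, 0, 0, 0, 24, 84, 0, 0, 0, 0, 0, 26, 84, 0, 0, 0, 0, 0, 10, 84, 0, 0, 0, 0, 0, 0, 84, 0, 0, 0, 0, 0, 0, 84]

```text
clock: 12.42
tcp_pos: [0.4876, -0.2223, 0.1018]
tcp_rot: [3.137, -0.149, 0.002]
ft_force: [-0.3, -0.1, 0.5]
width: 0.0839
finger_force: 0.0
```

Run:
```python
from h import *; from plant import ctrl
need(ctrl.read_state(),[.4878,-.2223,.038])
S=ctrl.camera("side")
a=cv2.resize(S["frame"][110:230,340:500],(640,480),interpolation=cv2.INTER_CUBIC)
cv2.imwrite("pics/pre.png",a[:,:,::-1])
```

```text
t 12.43 tcp [ 0.4876 -0.2223  0.1018] turn [ 0.0005 -0.0011 -0.0002] shift mm [ 0.1 -0.1 63.8] F [-0.3 -0.1  0.5] w 83.9 ff 0.0
```

View pics/pre.png

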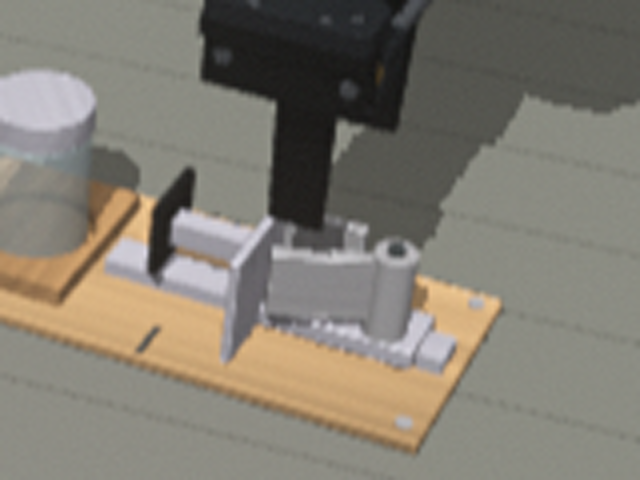

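The left finger (crop ≈(300,200)) is behind the plate and outside the lever. Lowering.

Emit:
drive_tool:
  motion: [0, 0, 0, 0, 0, 12, 84, 0, 0, 0, 0, 0, 14, 84, 0, 0, 0, 0, 0, 14, 84, 0, 0, 0, 0, 0, 14, 84, 0, 0, 0, 0, 0, 9, 84, 0, 0, 0, 0, 0, 0, 84, 0, 0, 0, 0, 0, 0, 84]

```text
clock: 13.35
tcp_pos: [0.4874, -0.2222, 0.0384]
tcp_rot: [3.138, -0.149, 0.001]
ft_force: [0.1, 0.2, -0.6]
width: 0.0842
finger_force: 0.0
```

Emit:
drive_tool:
  motion: [0, 0, 0, 3, 0, 0, 84, 0, 0, 0, 3, 0, 0, 84, 0, 0, 0, 3, 0, 0, 84, 0, 0, 0, 3, 0, 0, 84, 0, 0, 0, 3, 0, 0, 84, 0, 0, 0, 3, 0, 0, 84, 0, 0, 0, 3, 0, 0, 84, 0, 0, 0, 3, 0, 0, 84, 0, 0, 0, 0, 0, 0, 84, 0, 0, 0, 0, 0, 0, 84]

```text
clock: 14.6
tcp_pos: [0.5112, -0.2243, 0.0378]
tcp_rot: [3.138, -0.15, 0.001]
ft_force: [-1.1, -0.0, -0.6]
width: 0.0841
finger_force: 0.2
```

Emit:
drive_tool:
  motion: [0, 0, 0, 3, 0, 0, 84, 0, 0, 0, 3, 0, 0, 84, 0, 0, 0, 3, 0, 0, 84, 0, 0, 0, 3, 0, 0, 84, 0, 0, 0, 3, 0, 0, 84, 0, 0, 0, 3, 0, 0, 84, 0, 0, 0, 3, 0, 0, 84, 0, 0, 0, 2, 0, 0, 84, 0, 0, 0, 0, 0, 0, 84, 0, 0, 0, 0, 0, 0, 84]

```text
clock: 15.85
tcp_pos: [0.534, -0.2265, 0.0378]
tcp_rot: [3.138, -0.15, 0.001]
ft_force: [-2.3, 1.5, -0.4]
width: 0.0841
finger_force: 1.3
```

Run:
```python
from h import *; from plant import ctrl
ex=np.array([.9955,-.0949,0]);m=np.array([.548,-.228,.038])
need(ctrl.read_state(),m-ex*.0125)
S=ctrl.camera("side")
a=cv2.resize(S["frame"][130:220,330:450],(800,600),interpolation=cv2.INTER_CUBIC)
cv2.imwrite("pics/line.png",a[:,:,::-1])
ey=np.array([.0949,.9955,0]);m[2]=.064
for off in(-.0025,.0025): print("pred plate left top at line",(proj(S,m+ey*.05+ex*off)-[330,130])*6.667)
m[2]=.01;print("pred plate bottom left",(proj(S,m+ey*.05)-[330,130])*6.667)
```

```text
t 15.85 tcp [ 0.534  -0.2265  0.0378] turn [-0.     -0.0005 -0.0003] shift mm [ 1.6  0.2 -0.2] F [-2.3  1.5 -0.4] w 84.1 ff 1.2585896020755172
pred plate left top at line [325.47809662 279.16826041]
pred plate left top at line [308.12250244 273.83124477]
pred plate bottom left [302.98908644 441.23647441]
```

View pics/line.png

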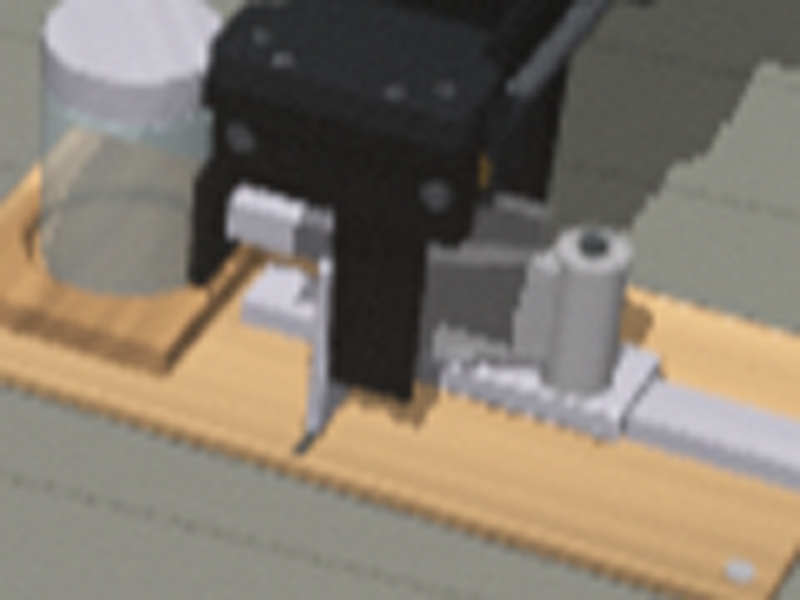

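The plate foot (≈(316,434)) is just short of the line (≈(303,445)), by about 2 mm, which agrees with the TCP calculation. The lever is still open. Pushing 2 mm more, then closing while keeping the push.

Emit:
drive_tool:
  motion: [0, 0, 0, 1, 0, 0, 84, 0, 0, 0, 1, 0, 0, 84, 0, 0, 0, 0, 0, 0, 84, 0, 0, 0, 0, 0, 0, 84, 0, 0, 0, 0, 0, 0, 84]

```text
clock: 16.52
tcp_pos: [0.5356, -0.2267, 0.0378]
tcp_rot: [-3.138, 0.15, 0.001]
ft_force: [-4.6, 2.1, -0.0]
width: 0.0843
finger_force: 2.3
```

Emit:
drive_tool:
  motion: [0, 0, 0, 0, 0, 0, 74, 0, 0, 0, 0, 0, 0, 64, 0, 0, 0, 0, 0, 0, 54, 0, 0, 0, 0, 0, 0, 44, 0, 0, 0, 0, 0, 0, 34, 0, 0, 0, 0, 0, 0, 26, 0, 0, 0, 0, 0, 0, 20, 0, 0, 0, 0, 0, 0, 15, 0, 0, 0, 0, 0, 0, 15, 0, 0, 0, 0, 0, 0, 15]
  force: 15

```text
clock: 17.77
tcp_pos: [0.5358, -0.228, 0.0376]
tcp_rot: [3.136, -0.15, 0.001]
ft_force: [-1.2, -4.6, -5.3]
width: 0.0207
finger_force: 15.6
```

Run:
```python
from h import *; from plant import ctrl
ex=np.array([.9955,-.0949,0]);m=np.array([.548,-.228,.038])
need(ctrl.read_state(),m-ex*.0125)
S=ctrl.camera("side")
a=cv2.resize(S["frame"][130:220,330:450],(800,600),interpolation=cv2.INTER_CUBIC)
cv2.imwrite("pics/pinch.png",a[:,:,::-1])
```

```text
t 17.77 tcp [ 0.5358 -0.228   0.0376] turn [ 0.0023 -0.0008 -0.0003] shift mm [-0.3 -1.2 -0.4] F [-1.2 -4.6 -5.3] w 20.7 ff 15.645131299970672
```

View pics/pinch.png

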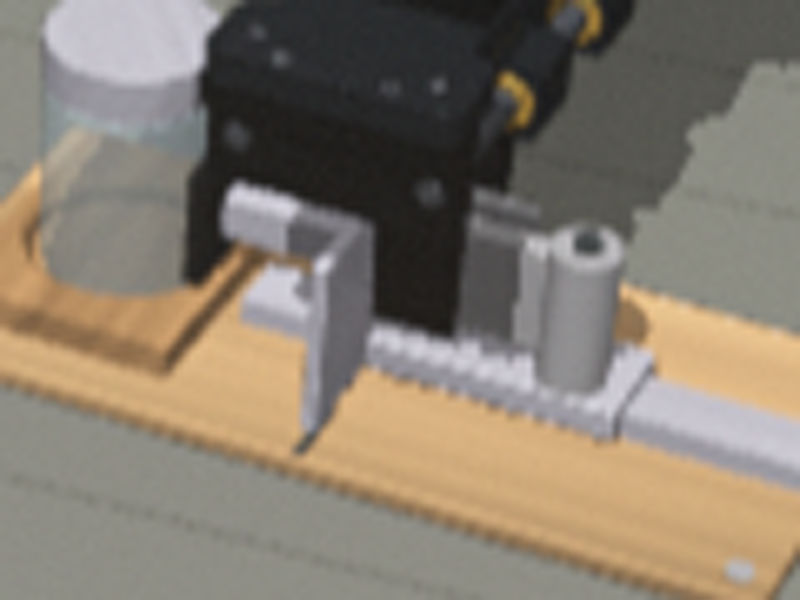

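The lever is shut against the rest, the pads hold both, and the plate foot (≈(312,432)) stands over the line (≈(303,445)). I'll take out the small sideways load and let it settle.

Emit:
drive_tool:
  motion: [0, 0, 0, 0, 0.7, 0, 15, 0, 0, 0, 0, 0.5, 0, 15, 0, 0, 0, 0, 0, 0, 15, 0, 0, 0, 0, 0, 0, 15, 0, 0, 0, 0, 0, 0, 15, 0, 0, 0, 0, 0, 0, 15]
  force: 20

```text
clock: 18.58
tcp_pos: [0.5355, -0.2281, 0.0376]
tcp_rot: [3.138, -0.149, -0.001]
ft_force: [-1.2, -5.2, -8.9]
width: 0.0206
finger_force: 21.5
```

Run:
```python
from h import *; from plant import ctrl
ex=np.array([.9955,-.0949,0]);m=np.array([.548,-.228,0])
S=ctrl.camera("side")
need(ctrl.read_state(),[.5356,-.2280,.038])
a=onz(S,(439.1,172.3),.066);b=onz(S,(419.25,166),.066)
print("travel",(b-a)@ex,"hinge rel mark +58mm:",(b-m)@ex+.058,(a-m)@ex+.058)
```

```text
t 18.62 tcp [ 0.5355 -0.2281  0.0376] turn [ 0.0005  0.0003 -0.0001] shift mm [ 0.1 -0.1 -0.4] F [-2.3 -4.6 -8.9] w 20.6 ff 21.509411988663487
travel 0.03744544862434154 hinge rel mark +58mm: -0.00041903308630499014 -0.037864481710646526
```

The leg is within about 0.5 mm of the line and everything is steady, so I'm handing in.

```bash
python3 -c "
from plant import ctrl
print(ctrl.close_job())"
```

```text
the job is handed in; nothing more can be done
None
```

The job is handed in at about 18.6 s of the 53 s allowed: the jar stands released in the seat, the leg is about 0.5 mm from the line by the side camera, and the shut lever and rest are held pinched at about 20 N. The hand-in returned no verdict, so I can't confirm that it passed.

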